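# Hold the bag sealer's pressing arm level over its fork for refitting

## Robot

A 6-joint arm with a two-finger parallel gripper is mounted at the origin on the work surface. World frame = base frame: x ahead of the robot, y to its left, z up, the work surface at z = 0. Lengths are in m, angles in rad, forces in N, time in s.
With the tool pointing down it reaches from about 0.225 to 0.875 m from the base axis. Payload 3.4 kg.
Tool frame: the origin (TCP) lies at the very end of the fingers, on their centre line; the grasp point (between the pads) lies behind it (robot.grip_depth is the z of the grasp point in the tool frame, in m); z points along the fingers, y is the line along which they close (so a half turn about z gives the same grasp; the last joint's range is limited). The gripper opens to 85 mm and grips with 20 to 120 N. Pads are 22 mm wide; open, the fingers measure 114 mm over their backs; the gripper's body (76 mm by 85 mm) begins 54 mm behind the grasp point. The pads swing forward as they close: fully open they stand 13 mm farther back than shut.
Start: joints at [1.175, 0.276, 1.505, -0, 1.361, -0.121], TCP at [0.156, 0.553, 0.231] pointing down, gripper open.
Joint ranges: [-2.89, 2.89], [-0.75, 2.08], [0.22, 2.7], [-1.18, 4.32], [0.11, 2.71], [-2.7, 2.7]. Speed limits (rad/s): [2.57, 2.57, 3.14, 3.14, 3.14, 3.14].

## Interface

Orientations are given as a 3x3 rotation matrix whose columns are the frame's x, y, z axes.
In Python, from plant import robot gives the robot as it stands.
- The arm moves only by the tool servo_tool, never from a script. Its argument "moves" is text: rows parted by semicolons, each of 7 numbers parted by spaces: the closure, from 0 (fully open) to 1 (shut), then the shift along the world's x, y, z in units of 0.03 m (1.0 is 0.03 m), then the turn, a rotation vector about the world's x, y, z in units of pi/2 rad (1.0 is pi/2 rad). In form: jaw tx ty tz ax ay az; .... A call has 1 to 12 rows; each row shifts and turns the commanded pose from where the row before left it; what a row does not reach is not made up. A row lasts 1/10 s, in which the tool goes at most 50 mm and 8.59 degrees, less where a joint would pass 70% of its speed; a pose out of reach is approached as far as the arm can. A call with a number of a shift or a turn outside -1 to 1 is refused whole. A call with a gripper value outside its range is refused whole. The fingers move at their own pace and stop on an object; "newtons" is the grip in N (left out, the last holds). Time passes only in rows, so rows that do not move let the fingers close. It gives the time, the measured TCP pose, the force, the opening and the grip force at its end, in the units of the state.
- robot.read_state(): the state, without advancing time (a new reading comes with each control period).
- robot.camera(name): name is "scene" or "top" or "wrist"; returns (picture, depth): 420x560x3 uint8, red, green, blue; 420x560 float32, m along the optical axis (not along the pixel's ray), 0 where there is no reading.
- robot.camera_model(name): a dict with "fx", "fy", "cx", "cy" (pixels), "T" (4x4, takes a point from camera to world coordinates); the wrist camera has in their place "tool_from_camera" (4x4, takes a point from camera to tool coordinates, whose origin is the TCP and whose axes are the flange's). Camera axes: x right, y down, z forward; pixel columns grow to the right and rows downward; lengths in m; the calibration is good to about 2 mm. A picture is of the moment at which its call begins: read the wrist's pose just before it. camera_model takes no time and is no camera call.
- robot.job_done(): hands the job in; it is judged then, once.
Trained networks look in the newest picture that a camera, given by its name, has taken for a name from the list of things; names that differ only in an ending like _2 or _b are one class to them, and where a whole thing is asked for, a point or a joint stands for the part that bears it (a point fixed in the world has none). Each returns a list of dicts, best first, with "confidence" (0 to 1); they miss things now and then, are a little off and sometimes report something else, mostly with a low value. They report only what shows in the picture. A call takes as long as a camera call.
- robot.cut_out(camera, thing): "mask" (420x560 bool, what is visible of it) and "rect" ([left, top, right, bottom] in pixels, round what is visible of it).
The state is a dict: "time_s": time; "joint_pos": joint angles; "qvel": joint speeds; "joint_torque": joint torques, N m; "eef_pos": TCP position; "tcp_rot": TCP orientation; "wrist_force": force on the tool from outside, world axes, zero at the start; "torque": the same for the moment, N m; "grip_width": opening from 0.0 (shut) to 1.0 (fully open); "gripper_force": force on a finger pad.
Only numpy, scipy, OpenCV 4.12 (cv2) and the standard library are available. Lean on these libraries where they do the work, as an engineer would, in place of code of your own. Each camera call takes 0.05 s, during which the arm holds its last target. There are 200 camera calls.

## Task

Clear the tape roll off the bag sealer: lay it flat in the grey tray and let go of it. Then take the loose pressing arm by its balance point, lift it and keep it level all the way, and finish while holding it still and level straight above the sealer, in line with the bed, its hinge eye right over the fork and about three centimetres of air between the arm and the bed, touching nothing, so that I can set the spring and push the hinge pin in. Leave everything else where it is.

Things in the scene. Friction and masses are not known exactly. Their poses are not given: they have to be found in the camera images.
- sealer: Hand impulse bag sealer fixed to the table: blue casing 330 long (x), 80 wide, top 60 above the table. Origin on the table under its centre; +x runs along the casing to the steel fork. A raised aluminium bed with a brown cover (222 long, x = -142 to +80, 34 wide, flat top 68 above the table) runs along the middle. A black panel with a white dial is on its +y side, away from the fork.
- sealer_fork (a point): Point midway between the two pin holes of the steel fork, at x = +125, y = 0 in the sealer's frame, 83 above the table, 15 above the bed. The fork's two upright ears are 36 apart inside, 5 thick, 32 long, tops 92 above the table; a small spring stands between them. With the arm fitted and shut, its eye would be here and its underside on the bed.
- sealer_bed (a point): Centre of the bed's flat top, x = -31 in the sealer's frame, 68 above the table.
- press_arm: Loose pressing arm lying on its orange strip: 280 long (x), 24 wide. Origin at the underside, midway along; z up. Silver aluminium channel (x = -140 to +90, flat sides 24 apart, 5 to 28 above the underside); dark cast-iron hinge head with pin eye at the +x end (x = +89 to +140, 24 wide, 30 high); black press pad on the -x end (58 long, 36 wide, top at 40). 0.35 to 0.55 kg, mostly the head.
- balance_point (a point): The arm's balance point (centre of mass), inside the channel at x = +61, y = 0 in the arm's frame, 16 above the underside: 79 from the end of the hinge head, 64 from the eye.
- hinge_eye (a point): Centre of the hinge eye, x = +125, y = 0 in the arm's frame, 15 above the underside.
- roll: Roll of amber packing tape lying flat on the sealer's bed: a ring 96 across outside, 76 inside (wall 10 thick), 48 high. Origin at the centre of its underside, z up. About 0.16 kg.
- roll_center (a point): Centre of the roll's hole, at half height, 24 above its underside.
- tray: Shallow grey plastic tray fixed to the table, 150 square, 22 high, walls and floor 4 thick, open on top. Origin at the centre of its underside.
- noodle_pack: Bystander: white carton with green and orange bands, 150 x 100 x 50, origin under its centre. Leave alone.
- pin_dish: Bystander: round steel dish, 90 across, 18 high, with the hinge pin and washers in it. Leave alone.
- screwdriver: Bystander: screwdriver with a red handle, 200 long, lying near the robot. Leave alone.
- glue_jar: Bystander: jar with a green cap, 64 across, 85 high. Leave alone.

How it is judged:
By the outcome, as a careful person would: the job done as asked, in the order asked, and still so for the second after the job is handed in, while the arm keeps its last pose, push and grip.
It also fails if it takes over 58 s, if anything falls off the work surface, if the arm or the gripper's body presses on something with over 40 N, if the wrist force passes 120 N, or if a joint passes its speed limit or range.

## Working session

There is one attempt and no reset: what is moved stays moved. The work goes in short steps, Python scripts to look and compute and a tool call to move; the robot and the scene stay as the last step left them, time stands still between calls to the robot, and variables do not carry over. Pictures are saved under pics/ and viewed, at most 10 in all, crops included, and the job is handed in when it is done.

Besides the shell and the picture viewer there is one more tool, called after ">>>" as a command line: name --argument value ..., lists and objects as JSON in quotes. servo_tool: Moves the arm, as the interface text tells. Its arguments: {"type":"object","properties":{"moves":{"type":"string"},"newtons":{"type":"number"}},"required":["moves"]}

```bash
ls; mkdir -p pics
cat > h.py <<'E'
import numpy as np, cv2
from plant import robot
def shot(n):
    p,d=robot.camera(n); return p,d
def pts(n,d,mask=None,st=None):
    m=robot.camera_model(n)
    if mask is None: mask=d>0
    v,u=np.nonzero(mask&(d>0)); z=d[v,u]
    c=np.c_[(u-m['cx'])*z/m['fx'],(v-m['cy'])*z/m['fy'],z,np.ones(len(z))]
    if n=='wrist':
        T=np.eye(4);T[:3,:3]=st['tcp_rot'];T[:3,3]=st['eef_pos'];T=T@m['tool_from_camera']
    else: T=m['T']
    return (np.array(T)@c.T).T[:,:3]
E
python3 - <<'E'
from h import *
s=robot.read_state(); print(s['time_s'],s['eef_pos'],np.round(s['tcp_rot'],3).tolist(),robot.grip_depth,s['wrist_force'])
P,D=shot('top'); S,DS=shot('scene')
cv2.imwrite('pics/a.png',P[...,::-1]); cv2.imwrite('pics/b.png',S[...,::-1])
np.savez('top0.npz',P=P,D=D)
for t in ['sealer','press_arm','roll','tray','noodle_pack','pin_dish','screwdriver','glue_jar']:
    r=robot.cut_out('top',t)
    for q in r[:2]:
        if q['confidence']<.3: continue
        X=pts('top',D,q['mask']); rc=cv2.minAreaRect((X[:,:2]*1000).astype(np.float32))
        print(t,round(q['confidence'],2),q['rect'],'med',np.round(np.median(X,0),3),'z95',np.round(np.percentile(X[:,2],[5,95]),3),'rect',np.round(rc[0]),np.round(rc[1]),round(rc[2],1))
print(robot.read_state()['time_s'])
E
```

```text
pics
0.0 [0.15583777 0.55292515 0.2304468 ] [[-0.962, 0.271, -0.001], [0.271, 0.962, -0.002], [0.0, -0.002, -1.0]] -0.0187 [ 0.77273944 -0.45856492 -0.75819355]
sealer 0.81 [195.5, 126.0, 331.8, 179.2] med [0.62  0.023 0.061] z95 [0.033 0.07 ] rect [621.  18.] [ 95. 330.] 7.8
press_arm 0.93 [105.4, 146.3, 143.1, 256.0] med [0.502 0.345 0.027] z95 [0.011 0.04 ] rect [511. 355.] [279.  39.] 17.0
press_arm 0.66 [184.2, 246.2, 198.4, 320.8] med [0.279 0.185 0.022] z95 [0.013 0.026] rect [314. 190.] [176.  25.] 6.6
roll 0.8 [248.7, 126.5, 287.6, 171.5] med [0.63  0.012 0.113] z95 [0.067 0.117] rect [646.  21.] [136.  94.] 26.3
roll 0.57 [194.6, 130.4, 334.9, 179.5] med [0.62  0.021 0.061] z95 [0.027 0.073] rect [632.  17.] [115. 352.] 7.7
tray 0.91 [334.6, 206.7, 398.4, 271.2] med [ 0.427 -0.24   0.004] z95 [0.001 0.021] rect [ 427. -238.] [149. 150.] 7.3
noodle_pack 0.82 [398.3, 148.4, 444.1, 217.8] med [ 0.564 -0.365  0.05 ] z95 [0.013 0.052] rect [ 577. -385.] [166. 129.] 2.4
pin_dish 0.73 [217.5, 243.4, 258.2, 283.9] med [0.362 0.074 0.006] z95 [0.001 0.018] rect [363.  74.] [89. 87.] 46.0
screwdriver 0.79 [181.6, 237.3, 200.0, 323.3] med [0.285 0.186 0.021] z95 [0.005 0.026] rect [320. 195.] [201.  31.] 8.5
screwdriver 0.51 [421.8, 277.2, 459.5, 302.9] med [ 0.312 -0.388  0.083] z95 [0.021 0.087] rect [ 312. -398.] [57. 58.] 20.9
glue_jar 0.97 [417.8, 276.3, 459.4, 303.4] med [ 0.311 -0.389  0.082] z95 [0.014 0.087] rect [ 308. -410.] [80. 66.] 85.4
0.5
```

View pics/a.png

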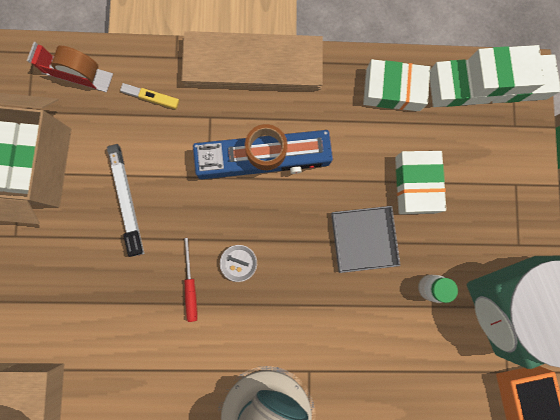

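View pics/b.png

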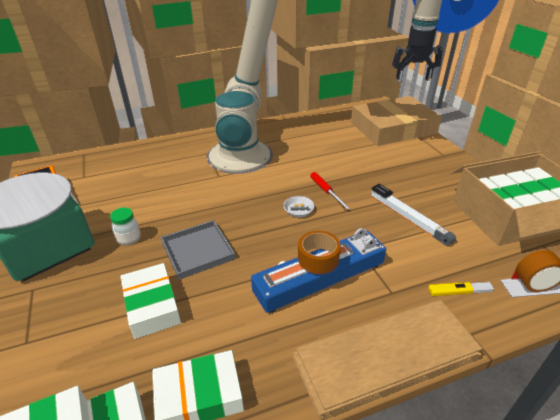

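The top view shows the sealer with its fork on the left (210,157) and the roll at (266,145). The press arm's head is at (114,150) and its pad at (132,243), and the tray is at (365,240). The scene view agrees. Next I'll fit the poses more precisely.

```bash
cat >> h.py <<'E'
def roll_fit(X):
    R=X[(X[:,2]>.108)&(X[:,2]<.122)]
    from scipy.optimize import least_squares
    f=lambda p:np.hypot(R[:,0]-p[0],R[:,1]-p[1])-.043
    r=least_squares(f,np.median(R,0)[:2],loss='soft_l1',f_scale=.003); return r.x,len(R),np.abs(f(r.x)).mean(),np.median(R[:,2])
def rect(X,lo,hi):
    R=X[(X[:,2]>lo)&(X[:,2]<hi)]; rc=cv2.minAreaRect((R[:,:2]*1000).astype(np.float32)); return np.round(rc[0],1),np.round(rc[1],1),round(rc[2],1),len(R)
E
python3 - <<'E'
from h import *
z=np.load('top0.npz'); X=pts('top',z['D'])
def box(c,r): return X[(np.abs(X[:,0]-c[0])<r)&(np.abs(X[:,1]-c[1])<r)]
print('roll',roll_fit(box((.63,.012),.08)))
print('casing',rect(box((.62,.02),.19),.055,.063), 'bed',rect(box((.62,.0),.17),.0655,.0715))
print('ears',rect(box((.61,.14),.06),.075,.1))
print('tray rim',rect(box((.427,-.24),.1),.015,.03))
A=box((.51,.355),.17); print('arm chan',rect(A,.020,.031),'pad',rect(A,.035,.05),'all',rect(A,.012,.05))
print({k:np.round(v,2) for k,v in robot.camera_model('wrist').items()})
E
```

```text
roll (array([0.62734921, 0.01141605]), 619, np.float64(0.002930109011302338), np.float64(0.11520233720126738))
casing (array([627.4,  18.6]), array([ 80. , 329.1]), 7.6, 2220) bed (array([624.2,  23.1]), array([ 83. , 292.6]), 0.2, 1121)
ears (array([611.2, 142.5]), array([46.9, 32. ]), 7.0, 118)
tray rim (array([ 435.1, -253.9]), array([162.8, 184.4]), 7.2, 504)
arm chan (array([521.1, 434.7]), array([343.3, 184.6]), 16.6, 1158) pad (array([498.5, 443.9]), array([359. , 131.1]), 37.9, 655) all (array([509.3, 348. ]), array([442.1, 209.3]), 58.7, 2249)
{'fx': np.float64(373.34), 'fy': np.float64(373.34), 'cx': np.float64(277.91), 'cy': np.float64(209.82), 'tool_from_camera': array([[-0.  , -0.96, -0.26,  0.07],
       [ 1.  , -0.  , -0.  , -0.  ],
       [ 0.  , -0.26,  0.96, -0.14],
       [ 0.  ,  0.  ,  0.  ,  1.  ]])}
```

>>> servo_tool --moves "0.4 0.715 -0.91 0 0 0 -0.062;0.4 0.715 -0.91 0 0 0 -0.062;0.4 0.715 -0.91 0 0 0 -0.062;0.4 0.715 -0.91 0 0 0 -0.062;0.4 0.715 -0.91 0 0 0 -0.062;0.4 0.715 -0.91 0 0 0 -0.062;0.4 0.715 -0.91 0 0 0 -0.062;0.4 0.715 -0.91 0 0 0 -0.062;0.4 0.715 -0.91 0 0 0 -0.062;0.4 0.715 -0.91 0 0 0 -0.062;0.4 0.715 -0.91 0 0 0 -0.062;0.4 0.715 -0.91 0 0 0 -0.062" --newtons 40

```text
time_s: 1.7
eef_pos: [0.4142, 0.2247, 0.2316]
tcp_rot: [[-0.123, 0.992, 0.001], [0.992, 0.123, 0.0], [0.0, 0.001, -1.0]]
wrist_force: [0.2, 0.8, -0.4]
grip_width: 0.599
gripper_force: 0.0
```

>>> servo_tool --moves "0.4 0.715 -0.91 0 0 0 0;0.4 0.715 -0.91 0 0 0 0;0.4 0.715 -0.91 0 0 0 0;0.4 0.715 -0.91 0 0 0 0;0.4 0.715 -0.91 0 0 0 0;0.4 0.715 -0.91 0 0 0 0;0.4 0.5 -0.6 0 0 0 0;0.4 0 0 0 0 0 0;0.4 0 0 0 0 0 0"

```text
time_s: 2.6
eef_pos: [0.5568, 0.0441, 0.2311]
tcp_rot: [[-0.126, 0.992, -0.001], [0.992, 0.126, 0.001], [0.001, -0.001, -1.0]]
wrist_force: [-1.1, 0.3, -0.2]
grip_width: 0.602
gripper_force: 0.0
```

Run:
```python
from h import *
s=robot.read_state(); print(s['time_s'],s['eef_pos'],np.round(s['tcp_rot'],3).tolist(),s['grip_width'],s['wrist_force'],s['joint_pos'])
P,D=shot('wrist'); X=pts('wrist',D,None,s); cv2.imwrite('pics/c.png',P[...,::-1])
np.savez('w1.npz',X=X)
m=(np.abs(X[:,0]-.627)<.07)&(np.abs(X[:,1]-.011)<.08)
print(roll_fit(X[m]))
S=X[(X[:,0]>.5)&(X[:,0]<.76)]
print('casing',rect(S,.056,.063)); print('ears',rect(S[S[:,1]>.1],.07,.1))
```

```text
2.6 [0.55682837 0.04407724 0.23105497] [[-0.126, 0.992, -0.001], [0.992, 0.126, 0.001], [0.001, -0.001, -1.0]] 0.601955915751418 [-1.14706012  0.30655033 -0.23383913] [-4.60711081e-02  2.51859711e-01  1.53953507e+00  7.73282638e-04
  1.35128465e+00 -1.72495010e-01]
(array([0.62618681, 0.01378849]), 4812, np.float64(0.003030609966056382), np.float64(0.11660876602357645))
casing (array([626.2,  21.3]), array([ 79.6, 327.5]), 7.5, 11953)
ears (array([612.1, 129.3]), array([46.9, 62.2]), 6.8, 1396)
```

View pics/c.png

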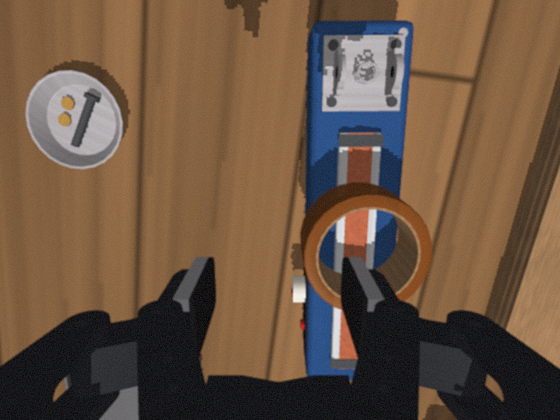

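>>> servo_tool --moves "0.4 0.45 -0.6 -0.2 0 0 0;0.4 0.45 -0.6 -0.6 0 0 0;0.4 0 0 -1 0 0 0;0.4 0 0 -1 0 0 0;0.4 0 0 -0.8 0 0 0;0.4 0 0 -0.7 0 0 0;0.4 0 0 -0.5 0 0 0;0.4 0 0 0 0 0 0;0.7 0 0 0 0 0 0;1 0 0 0 0 0 0;1 0 0 0 0 0 0;1 0 0 0 0 0 0" --newtons 40

```text
time_s: 3.85
eef_pos: [0.5849, 0.0082, 0.0886]
tcp_rot: [[-0.127, 0.992, 0.002], [0.992, 0.127, 0.0], [-0.0, 0.002, -1.0]]
wrist_force: [0.3, 1.1, 2.3]
grip_width: 0.125
gripper_force: 38.1
```

>>> servo_tool --moves "1 0 0 0 0 0 0;1 0 0 0.2 0 0 0;1 0 0 0.4 0 0 0;1 0 0 0.6 0 0 0;1 0 0 0.6 0 0 0"

```text
time_s: 4.35
eef_pos: [0.5838, 0.0079, 0.1421]
tcp_rot: [[-0.127, 0.992, -0.001], [0.992, 0.127, -0.0], [0.0, -0.001, -1.0]]
wrist_force: [-0.1, -0.5, -0.7]
grip_width: 0.128
gripper_force: 38.1
```

Run:
```python
from h import *
s=robot.read_state(); print(s['eef_pos'])
P,D=shot('wrist'); cv2.imwrite('pics/d.png',P[...,::-1])
P,D=shot('top')
X=pts('top',D)
Y=X[(abs(X[:,0]-.427)<.1)&(abs(X[:,1]+.24)<.1)]
F=Y[(Y[:,2]<.012)&(Y[:,2]>.002)];print('tray', F.mean(0))
for q in robot.cut_out('top','tray')[:1]:
  M=pts('top',D,q['mask']); rc=cv2.minAreaRect((M[:,:2]*1000).astype(np.float32)); print(rc)
```

```text
[0.58380728 0.00793041 0.14208719]
tray [ 0.42677625 -0.24095525  0.00421255]
((427.09405517578125, -241.65548706054688), (150.0845184326172, 158.27662658691406), 7.271985054016113)
```

View pics/d.png

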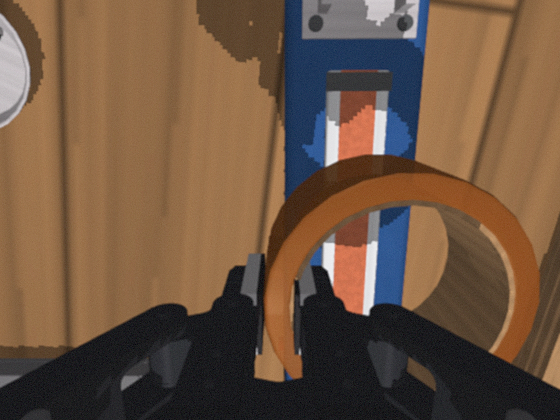

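The roll is held by its wall and lifted, near (400,290) in the wrist view, and looks level. Next I'll carry it to the tray.

>>> servo_tool --moves "1 -0.3 -0.4 0 0 0 0;1 -0.7 -0.9 0 0 0 0;1 -0.75 -0.95 0 0 0 0;1 -0.75 -0.95 0 0 0 0;1 -0.75 -0.95 0 0 0 0;1 -0.75 -0.95 0 0 0 0;1 -0.75 -0.95 0 0 0 0;1 -0.75 -0.95 0 0 0 0;1 -0.7 -0.9 0 0 0 0;1 -0.45 -0.54 0 0 0 0;1 0 0 -0.4 0 0 0;1 0 0 -0.8 0 0 0"

```text
time_s: 5.7
eef_pos: [0.3836, -0.2466, 0.1054]
tcp_rot: [[-0.125, 0.992, 0.001], [0.992, 0.125, -0.002], [-0.002, 0.001, -1.0]]
wrist_force: [0.8, 0.5, -0.6]
grip_width: 0.131
gripper_force: 38.2
```

>>> servo_tool --moves "1 0 0 -0.8 0 0 0;1 0 0 -0.7 0 0 0;1 0 0 -0.5 0 0 0;1 0 0 -0.35 0 0 0;1 0 0 -0.2 0 0 0;1 0 0 0 0 0 0"

```text
time_s: 6.3
eef_pos: [0.3838, -0.2448, 0.0281]
tcp_rot: [[-0.127, 0.992, -0.002], [0.992, 0.127, 0.001], [0.001, -0.001, -1.0]]
wrist_force: [-0.1, 0.5, -1.4]
grip_width: 0.123
gripper_force: 38.2
```

>>> servo_tool --moves "1 0 0 -0.07 0 0 0;1 0 0 -0.03 0 0 0;1 0 0 0 0 0 0"

```text
time_s: 6.6
eef_pos: [0.3849, -0.2453, 0.0262]
tcp_rot: [[-0.127, 0.992, 0.001], [0.992, 0.127, -0.001], [-0.001, 0.001, -1.0]]
wrist_force: [0.2, 0.1, -1.0]
grip_width: 0.121
gripper_force: 38.2
```

Run:
```python
from h import *
s=robot.read_state(); print(s['eef_pos'],s['wrist_force'])
P,D=shot('wrist'); X=pts('wrist',D,None,s)
R=X[(np.hypot(X[:,0]-.427,X[:,1]+.24)<.055)&(X[:,2]>.035)]
for a,b in((.39,.42),(.42,.44),(.44,.49)):
  r=R[(R[:,0]>a)&(R[:,0]<b)]; print(a,len(r),np.percentile(r[:,2],[50,90,97]) if len(r) else '')
```

```text
[ 0.38490578 -0.24534012  0.02622975] [ 0.20971158  0.08789349 -1.04862573]
0.39 20111 [0.08220339 0.11287663 0.11947067]
0.42 11800 [0.09863031 0.10911208 0.11263303]
0.44 9631 [0.05365351 0.054761   0.05512533]
```

>>> servo_tool --moves "1 0 0 -0.06 0 0 0;1 0 0 0 0 0 0;0.72 0 0 0 0 0 0;0.72 0 0 0 0 0 0;0.72 0 0 0 0 0 0;0.72 0 0 0.2 0 0 0;0.72 0 0 0.6 0 0 0;0.72 0 0 1 0 0 0;0.7 0 0 1 0 0 0;0.6 0 0 1 0 0 0;0.5 0 0 0.8 0 0 0"

```text
time_s: 7.75
eef_pos: [0.3849, -0.2454, 0.1642]
tcp_rot: [[-0.127, 0.992, 0.002], [0.992, 0.127, -0.001], [-0.002, 0.001, -1.0]]
wrist_force: [-0.6, -0.2, -0.6]
grip_width: 0.499
gripper_force: 0.0
```

Run:
```python
from h import *
s=robot.read_state(); print(s['eef_pos'])
P,D=shot('top'); X=pts('top',D); cv2.imwrite('pics/e.png',P[80:340,60:500,::-1])
R=X[(np.hypot(X[:,0]-.427,X[:,1]+.24)<.07)&(X[:,2]>.045)&(X[:,2]<.06)]
print(len(R),np.percentile(R[:,2],[5,50,95]))
from scipy.optimize import least_squares
f=lambda p:np.hypot(R[:,0]-p[0],R[:,1]-p[1])-.043
print(least_squares(f,[.427,-.24],loss='soft_l1',f_scale=.003).x)
# press arm fit, from cut-out: template-free edges
q=robot.cut_out('top','press_arm')
q=max(q,key=lambda q:q['mask'].sum() if q['confidence']>.3 else 0)
A=pts('top',D,q['mask']); A=A[A[:,2]>.015]
C=A[(A[:,2]<.034)]
rc=cv2.minAreaRect((A[:,:2]*1000).astype(np.float32)); print(rc)
v=cv2.fitLine((C[:,:2]).astype(np.float32),cv2.DIST_HUBER,0,.01,.01).ravel(); 
if v[0]<0: v[:2]*=-1
t=(A[:,:2]-v[2:])@v[:2]; n=(A[:,:2]-v[2:])@np.array([-v[1],v[0]])
print('yaw',np.degrees(np.arctan2(v[1],v[0])),'len',np.ptp(t)); 
for a in np.arange(t.min(),t.max(),.03):
  k=(t>a)&(t<a+.03); print(np.round([a-t.min(),n[k].min(),n[k].max(),np.median(A[k,2])],4))
o=v[2:]+v[:2]*(t.min()+t.max())/2; print('origin',o,'bal',o+v[:2]*.061)
```

```text
[ 0.38490924 -0.24536434  0.16418003]
488 [0.048075   0.05146443 0.05400183]
[ 0.42761404 -0.24027819]
((426.6705322265625, -237.98428344726562), (150.11976623535156, 150.79739379882812), 7.238735675811768)
yaw -25.229523 len 0.20318583047407945
[ 0.     -0.0456  0.0162  0.021 ]
[ 0.03   -0.0935  0.0365  0.0212]
[ 0.06   -0.0953  0.054   0.0205]
[ 0.09   -0.0057  0.073   0.0211]
[0.12   0.0325 0.0765 0.0203]
[ 0.15  -0.065  0.036  0.021]
[ 0.18   -0.0634 -0.0118  0.021 ]
origin [ 0.4364312  -0.21462338] bal [ 0.49161226 -0.24062435]
```

View pics/e.png

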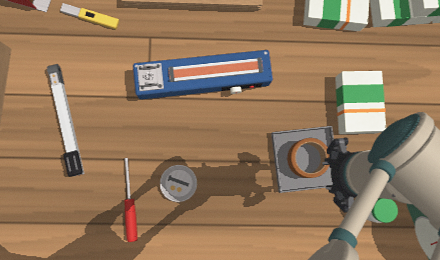

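The roll now lies flat in the tray at about (308,158) in the crop, released. Next I'll measure the press arm.

```bash
cat >> h.py <<'E'
def armfit(A):
    # hi points in box around the arm -> axis by fitted rectangle of the channel
    A=A[(A[:,2]>.015)&(A[:,2]<.05)]
    rc=cv2.minAreaRect((A[:,:2]*1000).astype(np.float32)); print('rect',rc)
    v=cv2.fitLine(A[:,:2].astype(np.float32),cv2.DIST_HUBER,0,.001,.001).ravel()
    if v[0]<0: v[:2]*=-1
    for _ in range(3):
        d=v[:2];n=np.array([-d[1],d[0]]);t=(A[:,:2]-v[2:])@d;w=(A[:,:2]-v[2:])@n
        a=np.arange(t.min()+.065,t.max()-.06,.008);mid=[]
        for x in a:
            k=(t>x)&(t<x+.008)&(A[:,2]>.02); mid.append((w[k].min()+w[k].max())/2 if k.sum()>4 else np.nan)
        mid=np.array(mid);g=~np.isnan(mid);p=np.polyfit(a[g]+.004,mid[g],1)
        c=v[2:]+n*p[1];d=d+n*p[0];v=np.r_[d/np.linalg.norm(d),c]
    d=v[:2];t=(A[:,:2]-v[2:])@d
    print('yaw',np.degrees(np.arctan2(d[1],d[0])),'len',np.ptp(t),'resid',(mid[g]-np.polyval(p,a[g]+.004)).std())
    print('bal from head end',v[2:]+d*(t.max()-.079),'from pad end',v[2:]+d*(t.min()+.201))
E
python3 - <<'E'
from h import *
P,D=shot('top')
for q in robot.cut_out('top','press_arm'):
    A=pts('top',D,q['mask']); 
    if np.linalg.norm(np.median(A,0)[:2]-[.51,.355])<.06: print(q['confidence']); armfit(A); break
X=pts('top',D); S=X[(X[:,0]>.5)&(X[:,0]<.76)&(abs(X[:,1]-.02)<.2)]
print('casing',rect(S,.056,.063)); print('ears',rect(S[S[:,1]>.1],.075,.1))
C=S[S[:,1]<.1]; print('bed',rect(C,.0645,.0715))
E
```

```text
0.67
rect ((509.83782958984375, 352.7438659667969), (275.7051086425781, 36.483245849609375), 17.0766658782959)
yaw 15.685099968906632 len 0.275704136767975 resid 0.00047290213280300837
bal from head end [0.56741086 0.3661501 ] from pad end [0.57154675 0.36731149]
casing (array([627.1,  18.7]), array([ 79.6, 328.5]), 7.5, 2596)
ears (array([611.3, 142.7]), array([46.8, 32.1]), 7.3, 123)
bed (array([627.2, -12.8]), array([ 46.8, 221.8]), 7.3, 1302)
```

>>> servo_tool --moves "0.3 0.28 0.5 0.4 0 0 -0.05;0.2 0.28 1 0.4 0 0 -0.075;0.1 0.28 1 0.4 0 0 -0.075;0 0.28 1 0.3 0 0 -0.075;0 0.28 1 0 0 0 -0.075;0 0.28 1 0 0 0 -0.075;0 0.28 1 0 0 0 -0.075;0 0.28 1 0 0 0 -0.075;0 0.28 1 0 0 0 -0.075;0 0.28 1 0 0 0 -0.075;0 0.28 1 0 0 0 -0.075;0 0.28 1 0 0 0 -0.075"

```text
time_s: 9.15
eef_pos: [0.4845, 0.1011, 0.2051]
tcp_rot: [[0.95, 0.314, -0.004], [0.314, -0.95, -0.0], [-0.004, -0.001, -1.0]]
wrist_force: [0.2, -0.9, -0.8]
grip_width: 0.998
gripper_force: 0.0
```

>>> servo_tool --moves "0 0.28 1 0 0 0 -0.025;0 0.28 1 0 0 0 0;0 0.28 1 0 0 0 0;0 0.28 1 0 0 0 0;0 0.28 1 0 0 0 0;0 0.28 1 0 0 0 0;0 0.28 1 0 0 0 0;0 0.28 1 0 0 0 0;0 0 0 0 0 0 0;0 0 0 0 0 0 0"

```text
time_s: 10.15
eef_pos: [0.5517, 0.3398, 0.2046]
tcp_rot: [[0.959, 0.282, -0.004], [0.282, -0.959, -0.002], [-0.004, 0.001, -1.0]]
wrist_force: [0.2, 0.0, 0.2]
grip_width: 0.998
gripper_force: 0.0
```

Run:
```python
from h import *
s=robot.read_state(); print(s['time_s'],s['eef_pos'],np.round(s['tcp_rot'],3).tolist(),s['joint_pos'])
P,D=shot('wrist'); cv2.imwrite('pics/f.png',P[...,::-1])
for q in robot.cut_out('wrist','press_arm')[:1]:
    print(q['confidence'],q['rect']); armfit(pts('wrist',D,q['mask'],s))
```

```text
10.15 [0.55166441 0.3397941  0.20460046] [[0.959, 0.282, -0.004], [0.282, -0.959, -0.002], [-0.004, 0.001, -1.0]] [ 4.45058443e-01  4.02542417e-01  1.37879156e+00 -5.72215276e-04
  1.36481310e+00  1.73030163e+00]
0.68 [230.8, 54.2, 269.1, 365.4]
rect ((512.1416015625, 354.419677734375), (279.3636474609375, 35.57514953613281), 15.912057876586914)
yaw 15.5750554616228 len 0.27930229707685195 resid 0.00016200363247610694
bal from head end [0.57076054 0.37003532] from pad end [0.57143262 0.37022265]
```

View pics/f.png

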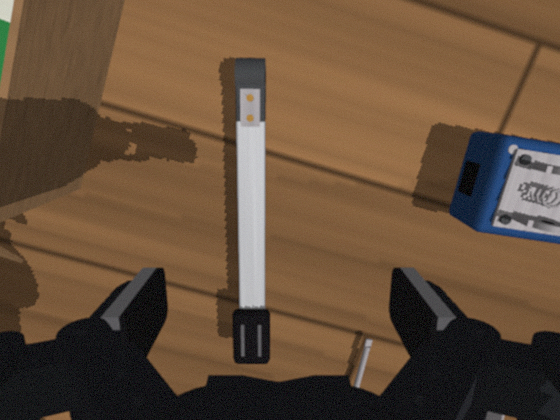

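Arm seen in the wrist view: head at (250,75), pad at (252,335), and the fit is good (length 279 mm). Now I'll lower onto its balance point.

>>> servo_tool --moves "0 0.33 0.5 0 0 0 -0.009;0.2 0.32 0.5 -0.4 0 0 0;0.4 0 0 -0.9 0 0 0;0.4 0 0 -1 0 0 0;0.4 0 0 -1 0 0 0;0.4 0 0 -1 0 0 0;0.4 0 0 -1 0 0 0;0.4 0 0 -0.7 0 0 0;0.4 0 0 -0.4 0 0 0;0.4 0 0 -0.2 0 0 0;0.4 0 0 0 0 0 0;0.4 0 0 0 0 0 0" --newtons 80

```text
time_s: 11.45
eef_pos: [0.573, 0.37, 0.0102]
tcp_rot: [[0.964, 0.267, 0.002], [0.267, -0.964, 0.001], [0.002, -0.0, -1.0]]
wrist_force: [1.0, -0.5, 0.9]
grip_width: 0.601
gripper_force: 0.0
```

Run:
```python
from h import *
s=robot.read_state(); print(s['eef_pos'],np.round(s['tcp_rot'],3).tolist(),s['wrist_force'])
P,D=shot('wrist'); s2=robot.read_state(); print(s2['eef_pos'],np.round(s2['tcp_rot'],3).tolist())
for q in robot.cut_out('wrist','press_arm')[:1]:
    print(q['confidence'],q['rect']); armfit(pts('wrist',D,q['mask'],s))
```

```text
[0.57297868 0.37004583 0.01023066] [[0.964, 0.267, 0.002], [0.267, -0.964, 0.001], [0.002, -0.0, -1.0]] [ 1.04500441 -0.51608061  0.92145595]
[0.57308285 0.37019552 0.01043659] [[0.964, 0.267, 0.002], [0.267, -0.964, 0.001], [0.002, -0.0, -1.0]]
0.83 [238.6, 80.1, 314.6, 379.3]
rect ((591.5557861328125, 375.68865966796875), (114.96346282958984, 24.117515563964844), 15.62522029876709)Traceback (most recent call last):
  File "<stdin>", line 5, in <module>
  File "h.py", line 32, in armfit
    mid=np.array(mid);g=~np.isnan(mid);p=np.polyfit(a[g]+.004,mid[g],1)
                                         ~~~~~~~~~~^^^^^^^^^^^^^^^^^^^^
    raise TypeError("expected non-empty vector for x")
TypeError: expected non-empty vector for x
```

>>> servo_tool --moves "0.4 -0.07 -0.02 -0.12 0 0 0;0.4 0 0 -0.07 0 0 0;0.6 0 0 0 0 0 0;0.8 0 0 0 0 0 0;1 0 0 0 0 0 0;1 0 0 0 0 0 0;1 0 0 0 0 0 0;1 0 0 0 0 0 0;1 0 0 0 0 0 0" --newtons 80

```text
time_s: 12.45
eef_pos: [0.57, 0.3695, 0.0035]
tcp_rot: [[0.964, 0.267, 0.0], [0.267, -0.964, 0.0], [0.0, -0.0, -1.0]]
wrist_force: [-1.7, 0.5, 3.3]
grip_width: 0.262
gripper_force: 80.5
```

>>> servo_tool --moves "1 0 0 0.1 0 0 0;1 0 0 0.2 0 0 0;1 0 0 0.3 0 0 0;1 0 0 0.4 0 0 0;1 0 0 0 0 0 0;1 0 0 0 0 0 0;1 0 0 0 0 0 0"

```text
time_s: 13.15
eef_pos: [0.5697, 0.369, 0.0331]
tcp_rot: [[0.964, 0.267, -0.001], [0.267, -0.964, -0.0], [-0.001, 0.0, -1.0]]
wrist_force: [-0.4, 0.5, -4.6]
grip_width: 0.263
gripper_force: 79.8
```

```bash
cat >> h.py <<'E'
def heights(X,c,yaw,lo=-.3,hi=.3,half=.02,zmin=None):
    d=np.array([np.cos(yaw),np.sin(yaw)]);n=np.array([-d[1],d[0]]);Y=X[:,:2]-c
    t=Y@d;w=Y@n
    for a in np.arange(lo,hi,.02):
        k=(t>a)&(t<a+.02)&(abs(w)<half)
        if zmin: k&=X[:,2]>zmin
        if k.sum()>3: print(round(a+.01,3),k.sum(),'z',np.round(np.median(X[k,2]),4),'w',np.round([w[k].min(),w[k].max()],4))
E
python3 - <<'E'
from h import *
s=robot.read_state(); print(s['time_s'],s['eef_pos'],np.round(s['tcp_rot'],3).tolist(),s['wrist_force'],s['torque'])
yaw=np.arctan2(s['tcp_rot'][1][0],s['tcp_rot'][0][0])
for n in ('wrist','top','scene'):
    P,D=shot(n)
    if n=='scene': cv2.imwrite('pics/g.png',P[100:320,180:520,::-1]); 
    qs=robot.cut_out(n,'press_arm')
    for q in qs:
        A=pts(n,D,q['mask'],s)
        if np.linalg.norm(np.median(A,0)[:2]-s['eef_pos'][:2])<.15:
            print(n,q['confidence']); heights(A,np.array(s['eef_pos'][:2]),yaw,half=.013,zmin=.03); break
E
```

```text
13.15 [0.56973862 0.36904415 0.03314297] [[0.964, 0.267, -0.001], [0.267, -0.964, -0.0], [-0.001, 0.0, -1.0]] [-0.39503828  0.54489375 -4.6438836 ] [ 0.00587933  0.04899095 -0.02212145]
top 0.65
-0.19 112 z 0.0681 w [-0.0128  0.0123]
-0.17 99 z 0.0683 w [-0.0128  0.0128]
-0.15 94 z 0.068 w [-0.013  0.013]
-0.13 86 z 0.0564 w [-0.0129  0.0093]
-0.11 88 z 0.056 w [-0.013   0.0088]
-0.09 85 z 0.0561 w [-0.0126  0.0105]
-0.07 85 z 0.0564 w [-0.013   0.0098]
-0.05 85 z 0.0566 w [-0.0129  0.0098]
-0.03 85 z 0.0565 w [-0.0129  0.0093]
-0.01 71 z 0.0566 w [-0.0129  0.0099]
0.05 31 z 0.0571 w [-0.0129  0.001 ]
0.07 60 z 0.0568 w [-0.013  0.009]
scene 0.9
-0.19 54 z 0.0694 w [-0.0128  0.012 ]
-0.17 64 z 0.0695 w [-0.013   0.0127]
-0.15 81 z 0.065 w [-0.013   0.0128]
-0.13 64 z 0.0571 w [-0.0128  0.0113]
-0.11 66 z 0.0564 w [-0.0127  0.0122]
-0.09 69 z 0.0564 w [-0.0129  0.0103]
-0.07 69 z 0.0573 w [-0.013   0.0127]
-0.05 70 z 0.0537 w [-0.0129  0.0086]
-0.03 42 z 0.047 w [-0.0129 -0.0069]
-0.01 8 z 0.0422 w [-0.0129 -0.0088]
0.01 52 z 0.0574 w [-0.0127  0.0121]
0.03 90 z 0.0574 w [-0.0128  0.0106]
0.05 98 z 0.0565 w [-0.013   0.0128]
0.07 106 z 0.0556 w [-0.0128  0.0128]
0.09 10 z 0.0482 w [-0.0116  0.0081]
```

Held level: the slope along the arm is under 0.2°. Next I'll lift, then carry and turn it.

>>> servo_tool --moves "1 0 0 0.3 0 0 0;1 0 0 0.6 0 0 0;1 0 -0.2 0.7 0 0 0;1 0 -0.4 0.7 0 0 0;1 0 -0.5 0.7 0 0 0;1 0 -0.5 0.6 0 0 0.02;1 0 -0.5 0.5 0 0 0.03;1 0.1 -0.5 0.3 0 0 0.04;1 0.1 -0.5 0 0 0 0.05;1 0.1 -0.5 0 0 0 0.05;1 0.1 -0.5 0 0 0 0.05;1 0.1 -0.5 0 0 0 0.05"

```text
time_s: 14.65
eef_pos: [0.5851, 0.2307, 0.1661]
tcp_rot: [[0.746, 0.666, 0.001], [0.666, -0.746, 0.0], [0.001, 0.0, -1.0]]
wrist_force: [-0.3, -0.2, -3.4]
grip_width: 0.265
gripper_force: 79.6
```

>>> servo_tool --moves "1 0.1 -0.5 0 0 0 0.05;1 0.1 -0.5 0 0 0 0.05;1 0.1 -0.5 0 0 0 0.05;1 0.1 -0.5 0 0 0 0.05;1 0.1 -0.5 0 0 0 0.05;1 0.1 -0.5 0 0 0 0.05;1 0.1 -0.5 0 0 0 0.05;1 0.1 -0.5 0 0 0 0.05;1 0.1 -0.4 0 0 0 0.05;1 0.1 -0.3 0 0 0 0.05;1 0.1 -0.2 0 0 0 0.05;1 0.03 -0.1 0 0 0 0.05"

```text
time_s: 15.85
eef_pos: [0.6193, 0.0805, 0.1661]
tcp_rot: [[-0.1, 0.995, 0.001], [0.995, 0.1, -0.0], [-0.0, 0.001, -1.0]]
wrist_force: [-0.1, 0.9, -3.3]
grip_width: 0.266
gripper_force: 79.6
```

>>> servo_tool --moves "1 0 0 0 0 0 0.05;1 0 0 0 0 0 0.03;1 0 0 0 0 0 0;1 0 0 0 0 0 0"

```text
time_s: 16.25
eef_pos: [0.619, 0.0813, 0.1658]
tcp_rot: [[-0.22, 0.975, 0.001], [0.975, 0.22, 0.0], [-0.0, 0.001, -1.0]]
wrist_force: [0.7, -0.1, -3.6]
grip_width: 0.264
gripper_force: 79.7
```

```bash
cat >> h.py <<'E'
def final():
    s=robot.read_state(); R=np.array(s['tcp_rot']); p=np.array(s['eef_pos'])
    print(s['time_s'],p,np.round(R,4).tolist(),s['wrist_force'],s['grip_width'])
    yaw=np.arctan2(R[1][0],R[0][0]); print('yaw',np.degrees(yaw))
    P,D=shot('top'); X=pts('top',D)
    print('arm vs tcp'); heights(X,p[:2],yaw,-.24,.12,.025,p[2]+.002 if p[2]>.12 else p[2]-.002)
    S=X[(X[:,0]>.5)&(X[:,0]<.76)&(abs(X[:,1]-.02)<.2)]
    print('casing',rect(S,.056,.063))
    return s,P,D,X
E
python3 - <<'E'
from h import *
s,P,D,X=final()
W,DW=shot('wrist'); XW=pts('wrist',DW,None,s)
m=np.hypot(XW[:,0]-.611,XW[:,1]-.143)<.06
print('ears wrist',rect(XW[m],.075,.1), 'casing w',rect(XW[(XW[:,0]>.5)&(XW[:,0]<.72)],.056,.063))
cv2.imwrite('pics/h.png',np.vstack([W[...,::-1],cv2.resize(P[90:270,130:410,::-1],(560,360))])[:780])
E
```

```text
16.25 [0.61895286 0.08127113 0.16580112] [[-0.2203, 0.9754, 0.0006], [0.9754, 0.2203, 0.0], [-0.0001, 0.0006, -1.0]] [ 0.65910768 -0.11022536 -3.57754044] 0.2635616532780577
yaw 102.72747603929331
arm vs tcp
-0.21 9 z 0.1996 w [-0.0127  0.0105]
-0.19 176 z 0.2015 w [-0.0176  0.0172]
-0.17 180 z 0.2017 w [-0.0181  0.0176]
-0.15 188 z 0.2 w [-0.0181  0.0175]
-0.13 135 z 0.1894 w [-0.0118  0.0122]
-0.11 139 z 0.1894 w [-0.0127  0.0121]
-0.09 133 z 0.1893 w [-0.0122  0.0121]
-0.07 296 z 0.5409 w [-0.0213  0.0249]
-0.05 773 z 0.5685 w [-0.0239  0.0248]
-0.03 766 z 0.567 w [-0.0242  0.025 ]
-0.01 814 z 0.567 w [-0.0249  0.025 ]
0.01 943 z 0.5664 w [-0.0249  0.0249]
0.03 1370 z 0.5629 w [-0.025  0.025]
0.05 1090 z 0.5648 w [-0.0249  0.0249]
0.07 211 z 0.1919 w [-0.0149  0.0234]
casing (array([627.5,  18.3]), array([ 79.5, 327.7]), 7.3, 1497)
ears wrist (array([630.7, 146.8]), array([ 5.5, 31.8]), 7.1, 591) casing w (array([621. ,  64.2]), array([ 79.5, 241.1]), 7.6, 8560)
```

>>> servo_tool --moves "1 0 0 -0.3 0 0 -0.03;1 0 0 -0.3 0 0 -0.029;1 0 0 -0.2 0 0 0;1 0 0 0 0 0 0;1 0 0 0 0 0 0"

```text
time_s: 16.85
eef_pos: [0.6191, 0.0813, 0.1414]
tcp_rot: [[-0.131, 0.991, 0.0], [0.991, 0.131, 0.0], [-0.0, 0.0, -1.0]]
wrist_force: [0.4, 0.0, -4.1]
grip_width: 0.266
gripper_force: 79.6
```

```bash
cat >> h.py <<'E'
def rel():
    "arm in the sealer frame, top and wrist"
    s=robot.read_state(); R=np.array(s['tcp_rot']); p=np.array(s['eef_pos'])
    print(s['time_s'],np.round(p,4),'yaw',np.degrees(np.arctan2(R[1][0],R[0][0])),'z',np.round(R[:,2],4))
    c=np.array([.6272,.0187]);y=np.radians(97.4);d=np.array([np.cos(y),np.sin(y)]);n=np.array([-d[1],d[0]])
    u=p[2]-.0043
    for cam in('top','wrist'):
        P,D=shot(cam); X=pts(cam,D,None,s); Y=X[:,:2]-c; t=Y@d; w=Y@n; z=X[:,2]
        k=(z>u+.01)&(z<u+.045)&(abs(w)<.03)&(abs(t)<.17)
        f=lambda m:np.round(np.c_[t,w,z][m],4)
        print(cam,'arm t',t[k].min(),t[k].max())
        for a in np.arange(-.15,.15,.02):
            m=k&(t>a)&(t<a+.02)
            if m.sum()>8: print('  %.2f n%d w %.4f %.4f mid %.4f z %.4f'%(a+.01,m.sum(),*np.percentile(w[m],[1,99]),np.percentile(w[m],[1,99]).mean(),np.median(z[m])))
        e=(z>.08)&(z<.095)&(abs(w)<.03)&(t>.09)&(t<.16)
        if e.sum()>20: print('  ears t',t[e].min(),t[e].max(),'w',w[e].min(),w[e].max())
        b=(z>.056)&(z<.063)&(abs(w)<.06)
        print('  casing t',np.percentile(t[b],[.2,99.8]),'w',np.percentile(w[b],[.5,99.5]))
        cv2.imwrite(f'pics/r_{cam}_{s["time_s"]:.2f}.png',(P if cam=='wrist' else cv2.resize(P[90:270,130:410],(560,360)))[...,::-1])
E
python3 -c "
from h import *
rel()"; ls pics
```

```text
16.85 [0.6191 0.0813 0.1414] yaw 97.50673258386941 z [ 2.e-04  0.e+00 -1.e+00]
top arm t -0.1392766711063692 0.14134575036455577
  -0.14 n64 w -0.0167 0.0166 mid -0.0001 z 0.1767
  -0.12 n165 w -0.0174 0.0172 mid -0.0001 z 0.1770
  -0.10 n164 w -0.0174 0.0171 mid -0.0002 z 0.1771
  -0.08 n154 w -0.0164 0.0168 mid 0.0002 z 0.1691
  -0.06 n125 w -0.0124 0.0116 mid -0.0004 z 0.1649
  -0.04 n122 w -0.0122 0.0118 mid -0.0002 z 0.1648
  -0.02 n128 w -0.0117 0.0116 mid -0.0000 z 0.1649
  -0.00 n123 w -0.0117 0.0120 mid 0.0001 z 0.1652
  0.02 n51 w -0.0117 0.0112 mid -0.0002 z 0.1652
  0.08 n34 w -0.0006 0.0122 mid 0.0058 z 0.1640
  0.10 n120 w -0.0116 0.0120 mid 0.0002 z 0.1656
  0.12 n129 w -0.0114 0.0119 mid 0.0003 z 0.1659
  0.14 n63 w -0.0119 0.0124 mid 0.0003 z 0.1645
  casing t [-0.16345724  0.57899372] w [-0.05023973  0.0540151 ]
wrist arm t 0.03031660109227216 0.14288142998549838
  0.04 n2660 w -0.0116 0.0116 mid -0.0000 z 0.1667
  0.06 n4578 w -0.0234 0.0238 mid 0.0002 z 0.1669
  0.08 n5842 w -0.0235 0.0231 mid -0.0002 z 0.1669
  0.10 n4282 w -0.0115 0.0117 mid 0.0001 z 0.1678
  0.12 n4995 w -0.0115 0.0119 mid 0.0002 z 0.1680
  0.14 n3306 w -0.0115 0.0119 mid 0.0002 z 0.1666
  ears t 0.11098005978426774 0.1424874400648333 w -0.02246755213443103 0.023740985849076267
  casing t [-0.05198308  0.16606512] w [-0.03843569  0.03980269]
a.png
b.png
c.png
d.png
e.png
f.png
g.png
h.png
r_top_16.85.png
r_wrist_16.85.png
```

>>> servo_tool --moves "1 0 -0.02 -0.2 0 0 0;1 0 0 -0.3 0 0 0;1 0 0 -0.3 0 0 0;1 0 0 -0.25 0 0 0;1 0 0 -0.18 0 0 0;1 0 0 -0.1 0 0 0;1 0 0 0 0 0 0;1 0 0 0 0 0 0;1 0 0 0 0 0 0"

```text
time_s: 17.85
eef_pos: [0.6193, 0.0807, 0.1019]
tcp_rot: [[-0.13, 0.991, 0.001], [0.991, 0.13, 0.0], [-0.0, 0.001, -1.0]]
wrist_force: [-0.1, -0.2, -3.7]
grip_width: 0.267
gripper_force: 79.6
```

```bash
python3 -c "
from h import *
rel()
S,D=shot('scene'); cv2.imwrite('pics/z.png',cv2.resize(S[130:330,180:460],(784,560))[...,::-1])"
```

```text
17.85 [0.6193 0.0807 0.1019] yaw 97.47689189038759 z [ 0.0011  0.     -1.    ]
top arm t -0.13994967913585876 0.14035755866659486
  -0.14 n64 w -0.0181 0.0158 mid -0.0012 z 0.1369
  -0.12 n151 w -0.0175 0.0170 mid -0.0002 z 0.1378
  -0.10 n145 w -0.0180 0.0165 mid -0.0007 z 0.1378
  -0.08 n136 w -0.0169 0.0155 mid -0.0007 z 0.1276
  -0.06 n112 w -0.0126 0.0114 mid -0.0006 z 0.1254
  -0.04 n113 w -0.0121 0.0115 mid -0.0003 z 0.1255
  -0.02 n114 w -0.0124 0.0113 mid -0.0005 z 0.1255
  -0.00 n113 w -0.0115 0.0115 mid 0.0000 z 0.1255
  0.02 n26 w -0.0116 0.0112 mid -0.0002 z 0.1254
  0.08 n32 w 0.0001 0.0117 mid 0.0059 z 0.1247
  0.10 n100 w -0.0111 0.0117 mid 0.0003 z 0.1264
  0.12 n106 w -0.0120 0.0114 mid -0.0003 z 0.1269
  0.14 n40 w -0.0123 0.0093 mid -0.0015 z 0.1243
  casing t [-0.16373146  0.59236239] w [-0.05290714  0.05345458]
wrist arm t 0.030057920970674213 0.14223722117606447
  0.04 n2769 w -0.0118 0.0114 mid -0.0002 z 0.1272
  0.06 n5099 w -0.0244 0.0240 mid -0.0002 z 0.1274
  0.08 n5360 w -0.0177 0.0174 mid -0.0002 z 0.1274
  0.10 n4313 w -0.0117 0.0116 mid -0.0001 z 0.1282
  0.12 n5080 w -0.0117 0.0117 mid 0.0000 z 0.1285
  0.14 n3056 w -0.0117 0.0118 mid 0.0000 z 0.1267
  ears t 0.11059648488137677 0.1425390953452219 w -0.022801179423454578 0.023311579966219007
  casing t [-0.02005152  0.16600453] w [-0.0389576   0.03947996]
```

View pics/z.png

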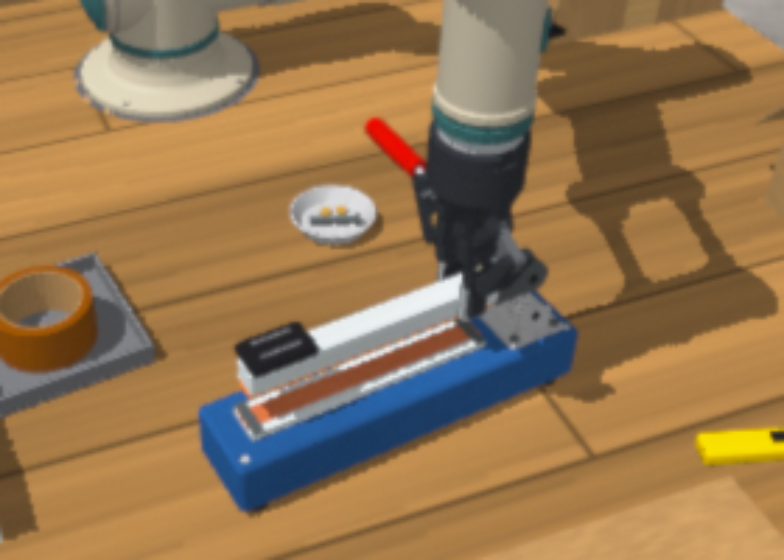

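The scene view shows the arm hovering level above the bed, pad at (275,345) and head over the fork at (520,310). The roll is flat in the tray at (45,315).

```bash
python3 -c "
from h import *
print(robot.job_done())"
```

```text
the job is handed in; nothing more can be done
None
```

The roll lies flat and released in the grey tray. I handed the job in with the pressing arm held still and level over the sealer, in line with the bed, its eye within about 1–2 mm of straight above the fork and about 30 mm of air above the bed.

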